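# Load the filtration manifold and open the right stopcocks

### The job

Get the filtration manifold ready for its next run: first turn all four stopcocks fully shut, then stand every filter cup from the desk upright and fully home in a free port of its own, with all the stopcocks still shut. Once all the cups are in, turn the stopcock of each port that holds a cup fully open, and leave those of the stoppered and the empty ports shut. Leave the stopper in its port and do not disturb the canister, the bottle and the jar.

Things in the scene. Friction and masses are not known exactly. Their poses are not given: they have to be found in the camera images.
- manifold: Filtration manifold, fixed: steel bar 70 (own x) by 320 (own y) by 60 mm high, origin at the centre of its underside, z up. Four ports in its top at own x = 0, y = -120, -40, 40, 120 mm (ports 1 to 4). In front of each, at own x = -75 mm (the robot's side), stands a stopcock body 28 mm across, 68 mm high, its lever on top turning about the body's upright axis.
- port1 (a point): Port 1 of the manifold: round hole 39 mm wide and 22 mm deep. The point is the centre of the hole's floor, 22 mm below the bar's top face.
- port2 (a point): Port 2 of the manifold: round hole 39 mm wide and 22 mm deep. The point is the centre of the hole's floor, 22 mm below the bar's top face.
- port3 (a point): Port 3 of the manifold: round hole 39 mm wide and 22 mm deep. The point is the centre of the hole's floor, 22 mm below the bar's top face.
- port4 (a point): Port 4 of the manifold: round hole 39 mm wide and 22 mm deep. The point is the centre of the hole's floor, 22 mm below the bar's top face.
- valve1 (a joint): Angle of stopcock 1, the one in front of port 1, rad, turning about an upright axis. 0 = shut stop: lever lies along the bar (points to the manifold's +y). 1.57 = open stop: lever points straight away from the bar (manifold's -x). It stays where it is left.
- valve2 (a joint): Angle of stopcock 2, the one in front of port 2, rad, turning about an upright axis. 0 = shut stop: lever lies along the bar (points to the manifold's +y). 1.57 = open stop: lever points straight away from the bar (manifold's -x). It stays where it is left.
- valve3 (a joint): Angle of stopcock 3, the one in front of port 3, rad, turning about an upright axis. 0 = shut stop: lever lies along the bar (points to the manifold's +y). 1.57 = open stop: lever points straight away from the bar (manifold's -x). It stays where it is left.
- valve4 (a joint): Angle of stopcock 4, the one in front of port 4, rad, turning about an upright axis. 0 = shut stop: lever lies along the bar (points to the manifold's +y). 1.57 = open stop: lever points straight away from the bar (manifold's -x). It stays where it is left.
- lever1 (a point): Grip point of stopcock 1's black lever, 40 mm from its turning axis, at half the lever's height; the lever bar is 10 mm wide, 16 mm high (72 to 88 mm above the desk) and reaches 55 mm from the axis. The point's y axis points along the lever, outwards.
- lever2 (a point): Grip point of stopcock 2's black lever, 40 mm from its turning axis, at half the lever's height; the lever bar is 10 mm wide, 16 mm high (72 to 88 mm above the desk) and reaches 55 mm from the axis. The point's y axis points along the lever, outwards.
- lever3 (a point): Grip point of stopcock 3's black lever, 40 mm from its turning axis, at half the lever's height; the lever bar is 10 mm wide, 16 mm high (72 to 88 mm above the desk) and reaches 55 mm from the axis. The point's y axis points along the lever, outwards.
- lever4 (a point): Grip point of stopcock 4's black lever, 40 mm from its turning axis, at half the lever's height; the lever bar is 10 mm wide, 16 mm high (72 to 88 mm above the desk) and reaches 55 mm from the axis. The point's y axis points along the lever, outwards.
- cup1: Filter cup with a red lid, standing loose on the desk, 66 mm high, about 120 g: heavy round steel foot 36 mm across and 26 mm high (it fits the ports), on it a clear tube 26 mm across up to 56 mm, then the lid, also 26 mm across. Origin: centre of the underside, z up. All cups are alike; two or three are present.
- cup2: Filter cup with a red lid, standing loose on the desk, 66 mm high, about 120 g: heavy round steel foot 36 mm across and 26 mm high (it fits the ports), on it a clear tube 26 mm across up to 56 mm, then the lid, also 26 mm across. Origin: centre of the underside, z up. All cups are alike; two or three are present.
- cup3: Filter cup with a red lid, standing loose on the desk, 66 mm high, about 120 g: heavy round steel foot 36 mm across and 26 mm high (it fits the ports), on it a clear tube 26 mm across up to 56 mm, then the lid, also 26 mm across. Origin: centre of the underside, z up. All cups are alike; two or three are present.
- stopper1: Black rubber stopper, present in port 1 in some starts (just one port is stoppered): foot 36 mm across, head 50 mm across standing about 12 mm above the bar. Origin: centre of the underside.
- stopper2: Black rubber stopper, present in port 2 in some starts (just one port is stoppered): foot 36 mm across, head 50 mm across standing about 12 mm above the bar. Origin: centre of the underside.
- stopper3: Black rubber stopper, present in port 3 in some starts (just one port is stoppered): foot 36 mm across, head 50 mm across standing about 12 mm above the bar. Origin: centre of the underside.
- stopper4: Black rubber stopper, present in port 4 in some starts (just one port is stoppered): foot 36 mm across, head 50 mm across standing about 12 mm above the bar. Origin: centre of the underside.
- canister: Bystander: steel canister with a lid, 94 mm across, 111 mm high. Origin: centre of the underside.
- amber: Bystander: amber glass bottle with a white cap, 52 mm across, 110 mm high. Origin: centre of the underside.
- jar: Bystander: specimen jar with a red lid, 60 mm across, 75 mm high. Origin: centre of the underside.
Not all that is in view belongs to the job. Leave any orange look-alike of the cup3 alone.

How it is judged:
By the outcome, as a careful person would: the job done as asked, in the order asked, and still so for the second after the job is handed in, with the robot touching nothing.
Of cup1, cup2, cup3 only 2 to 3 are there at a start; the rules pass over those that are not, and their reading is None.
Of stopper1, stopper2, stopper3, stopper4 only 1 to 1 are there at a start; the rules pass over those that are not, and their reading is None.
At some moment in a run one of cup1, cup2, cup3 may be knocked a few centimetres aside while the robot is not near it.
It also fails if it takes over 210 s, if anything falls off the work surface, if the arm or the gripper's body presses on something with over 40 N, if the wrist force passes 120 N, or if a joint passes its speed limit or range.

### The arm

A 6-joint arm with a two-finger parallel gripper is mounted at the origin on the work surface. World frame = base frame: x ahead of the robot, y to its left, z up, the work surface at z = 0. Lengths are in m, angles in rad, forces in N, time in s.
With the tool pointing down it reaches from about 0.375 to 0.9 m from the base axis. Payload 3.1 kg.
Tool frame: the origin (TCP) lies on the centre line of the jaws, within the pads' length; the fingertips stand 19 mm ahead of it and the grasp point (between the pads) is the TCP; z points along the fingers, y is the line along which they close (so a half turn about z gives the same grasp; the last joint's range is limited). The gripper opens to 85 mm and grips with 20 to 120 N. Pads are 22 mm wide; open, the fingers measure 114 mm over their backs; the gripper's body (76 mm by 85 mm) begins 54 mm behind the grasp point. The pads swing forward as they close: fully open they stand 13 mm farther back than shut.
Start: joints at [-1.5, 0.527, 1.433, -0, 1.181, -0.178], TCP at [0.154, -0.606, 0.25] pointing down, gripper open.
Joint ranges: [-3.08, 3.08], [-0.75, 2.2], [0.22, 2.44], [-1.43, 4.57], [0, 2.65], [-2.85, 2.85]. Speed limits (rad/s): [2.79, 2.79, 3.14, 3.14, 3.14, 3.14].

### API

Orientations are given as a unit quaternion [x, y, z, w].
In Python, from station import manip, cams, sign_off gives the robot as it stands.
- The arm moves only by the tool carry_out, never from a script. Its argument "targets" is a list that holds one entry, the list of rows, each a list of 7 numbers: the shift along the tool's x, y, z in cm, then the turn, a rotation vector about the tool's x, y, z in degrees, then the finger opening in cm, from 0 to 8.54. A call has 1 to 12 rows; each row is the pose to reach, as a shift and turn from the pose commanded when the call began, along the tool's axes at that moment; what a row does not reach only later rows make up. A row lasts 1/12 s, in which the tool goes at most 41.7 mm and 7.16 degrees, less where a joint would pass 70% of its speed; a pose out of reach is approached as far as the arm can. A call with a gripper value outside its range is refused whole. The fingers move at their own pace and stop on an object; "force" is the grip in N (left out, the last holds). Time passes only in rows, so rows that repeat a pose let the fingers close. It gives the time, the measured TCP pose, the force, the opening and the grip force at its end, in the units of the state.
- manip.sense(): the state, without advancing time (a new reading comes with each control period).
- cams.snapshot(name): name is "scene" or "top" or "wrist"; returns the picture (480x640x3 uint8, red, green, blue); there is no depth.
- cams.camera_info(name): a dict with "K" (3x3 intrinsics, pixels), "T" (4x4, takes a point from camera to world coordinates). Camera axes: x right, y down, z forward; pixel columns grow to the right and rows downward; lengths in m; the calibration is good to about 2 mm. A picture is of the moment at which its call begins: read the wrist's pose just before it. camera_info takes no time and is no camera call; for the wrist camera it gives the pose at the moment of the call.
- sign_off(): hands the job in; it is judged then, once.
The state is a dict: "t": time; "q": joint angles; "qd": joint speeds; "tau": joint torques, N m; "tcp_pos": TCP position; "tool_rot": TCP orientation; "force": force on the tool from outside, world axes, zero at the start; "ft_torque": the same for the moment, N m; "finger_gap": opening from 0.0 (shut) to 1.0 (fully open); "gripper_force": force on a finger pad.
Only numpy, scipy, OpenCV 4.12 (cv2) and the standard library are available. Lean on these libraries where they do the work, as an engineer would, in place of code of your own. Each camera call takes 0.05 s, during which the arm holds its last target. There are 200 camera calls.

## Working session

There is one attempt and no reset: what is moved stays moved. The work goes in short steps, Python scripts to look and compute and a tool call to move; the robot and the scene stay as the last step left them, time stands still between calls to the robot, and variables do not carry over. Pictures are saved under pics/ and viewed, at most 14 in all, crops included, and the job is handed in when it is done.

Besides the shell and the picture viewer there is one more tool, called after "Emit:" in YAML: its name, and indented under it one key for each argument. carry_out: Moves the arm, as the interface text tells. Its arguments: {"type":"object","properties":{"targets":{"type":"array"},"force":{"type":"number"}},"required":["targets"]}

```bash
mkdir -p pics; ls
python3 - <<'E'
from station import manip,cams
import cv2,numpy as np
s=manip.sense();print({k:np.round(v,3).tolist() for k,v in s.items()})
for n in ("scene","top"):
    im=cams.snapshot(n);cv2.imwrite(f"pics/{n}0.png",im[:,:,::-1])
    i=cams.camera_info(n);print(n,np.round(i["K"],1).tolist(),np.round(i["T"],3).tolist())
E
```

```text
pics
{'t': 0.0, 'q': [-1.501, 0.528, 1.434, 0.0, 1.181, -0.178], 'qd': [0.001, 0.0, 0.001, 0.001, 0.0, -0.001], 'tau': [0.001, -44.235, -17.803, 0.0, 0.009, 0.0], 'tcp_pos': [0.154, -0.605, 0.249], 'tool_rot': [0.992, 0.124, 0.0, -0.001], 'force': [-0.034, 0.111, -0.294], 'ft_torque': [-0.003, -0.05, -0.021], 'gripper_force': 0.0, 'finger_gap': 1.0}
scene [[606.6, 0.0, 318.5], [0.0, 606.6, 238.6], [0.0, 0.0, 1.0]] [[0.406, 0.61, -0.681, 1.407], [0.914, -0.258, 0.314, -0.309], [0.015, -0.749, -0.662, 0.927], [0.0, 0.0, 0.0, 1.0]]
top [[505.4, 0.0, 319.4], [0.0, 505.4, 241.1], [0.0, 0.0, 1.0]] [[0.001, -0.987, 0.162, 0.365], [-1.0, 0.001, 0.011, 0.07], [-0.011, -0.162, -0.987, 1.225], [0.0, 0.0, 0.0, 1.0]]
```

View pics/top0.png

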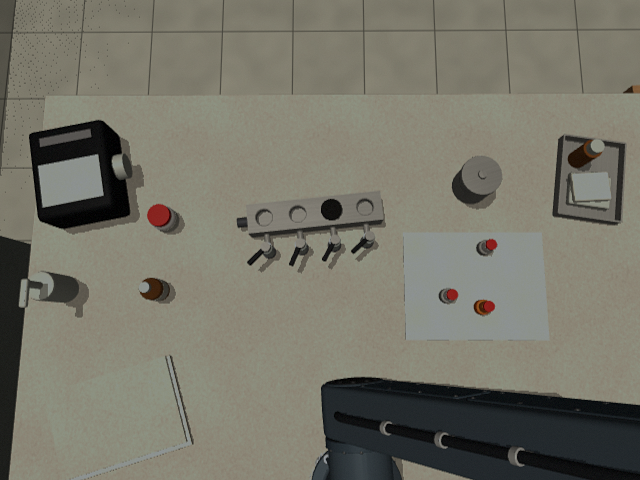

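View pics/scene0.png

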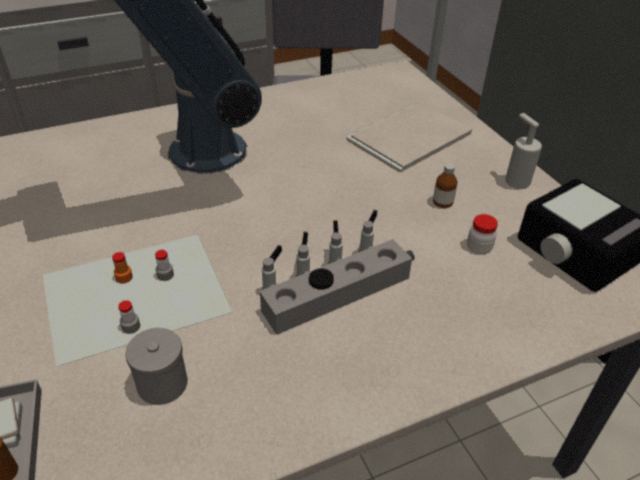

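Top view, candidates for the cups:
- Red lid on a grey foot at (490,245) and at (451,295). These are the two real cups.
- Orange body at (487,307). This is the look-alike, so I leave it.
- Red jar lid at (160,215). This is a bystander.

The ports sit at (365,206) for 1, (332,209) for 2 (black stopper), (298,213) for 3 and (265,217) for 4. All the levers are partly open.

```bash
cat > h.py <<'E'
from station import manip,cams
import cv2,numpy as np
from scipy.spatial.transform import Rotation as R
def ray(info,uv,z):
    K,T=np.array(info["K"]),np.array(info["T"])
    uv=np.atleast_2d(np.asarray(uv,float)); d=np.c_[uv,np.ones(len(uv))]@np.linalg.inv(K).T@T[:3,:3].T
    return T[:3,3]+d*((z-T[2,3])/d[:,2])[:,None]
def proj(info,P):
    K,T=np.array(info["K"]),np.array(info["T"])
    c=(np.atleast_2d(P)-T[:3,3])@T[:3,:3]; p=c@K.T; return p[:,:2]/p[:,2:]
def blobs(m,amin):
    n,l,s,c=cv2.connectedComponentsWithStats(m.astype(np.uint8)); return [(c[i],s[i],l==i) for i in range(1,n) if s[i,4]>=amin]
def red(im):
    h=cv2.cvtColor(im,cv2.COLOR_RGB2HSV); return ((h[...,0]<6)|(h[...,0]>174))&(h[...,1]>170)&(h[...,2]>90)
E
python3 - <<'E'
from h import *
for n in("top","scene"):
    im=cv2.imread(f"pics/{n}0.png")[:,:,::-1].copy();i=cams.camera_info(n)
    for c,s,_ in blobs(red(im),15): print(n,"red",c.round(1),s[4],ray(i,c,.063).round(4))
    if n=="top":
        g=im.max(2).astype(int)
        for c,s,m in blobs(g[225:275,240:385]<45,15):
            c=c+[240,225];p=np.argwhere(m)[:,::-1]+[240,225]
            w=ray(i,p,.085)[:,:2];u=np.linalg.svd(w-w.mean(0),full_matrices=0)[2][0]
            print("dark",c.round(1),s[4],w.mean(0).round(4),"dir",np.degrees(np.arctan2(u[1],u[0])).round(1),len(p))
        for c,s,m in blobs(g[190:235,240:385]<60,40): print("port-ish",(c+[240,190]).round(1),s,ray(i,c+[240,190],.06).round(4))
        a=cv2.resize(im[180:280,230:390],None,fx=5,fy=5,interpolation=cv2.INTER_CUBIC)
        b=cv2.resize(im[225:325,420:520],None,fx=5,fy=5,interpolation=cv2.INTER_CUBIC)
        cv2.imwrite("pics/c1.png",a[:,:,::-1]);cv2.imwrite("pics/c2.png",b[:,:,::-1])
E
```

```text
top red [158.  214.7] 369 [[0.6197 0.4643 0.063 ]]
top red [491.1 244. ] 84 [[ 0.5489 -0.3149  0.063 ]]
top red [451.9 294.1] 88 [[ 0.433  -0.2193  0.063 ]]
top red [488.5 305.9] 90 [[ 0.4063 -0.3012  0.063 ]]
dark [302.  229.7] 284 [0.5791 0.123 ] dir -84.3 284
dark [359.4 244.9] 80 [ 0.5436 -0.0083] dir 132.2 80
dark [328.  251.4] 85 [0.5287 0.0636] dir 150.8 85
dark [305.3 250.9] 17 [0.53   0.1153] dir 147.2 17
dark [273.  253.2] 23 [0.5248 0.1888] dir 154.4 23
dark [294.3 255.9] 85 [0.5185 0.1401] dir 155.7 85
dark [255.1 256.5] 83 [0.5171 0.2295] dir 134.9 83
port-ish [331.  209.2] [ 81   9  21  21 358] [[0.6329 0.056  0.06  ]]
port-ish [243. 222.] [ 0 28  7  9 61] [[0.6024 0.2635 0.06  ]]
port-ish [319.6 227.8] [  9  30 134  15 439] [[0.5882 0.0829 0.06  ]]
scene red [485.3 222.1] 278 [[0.6135 0.4665 0.063 ]]
scene red [160.9 254.4] 76 [[ 0.4366 -0.2211  0.063 ]]
scene red [118.1 257. ] 82 [[ 0.4098 -0.3037  0.063 ]]
scene red [124.8 305.9] 102 [[ 0.5519 -0.3165  0.063 ]]
```

View pics/c1.png

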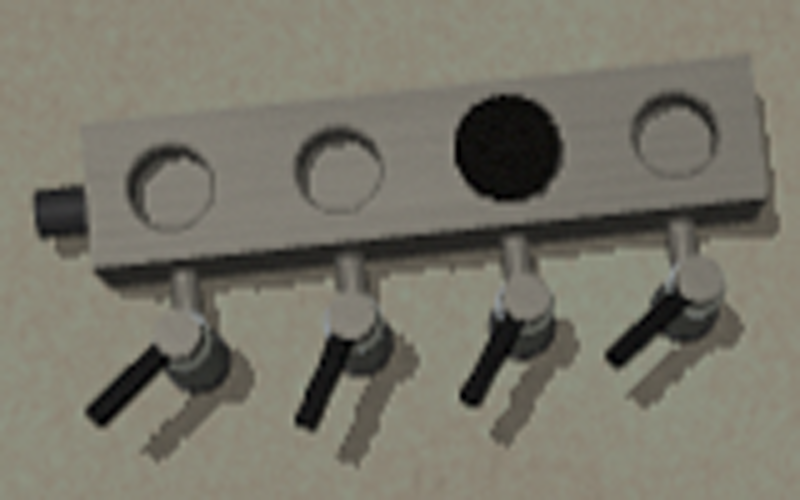

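View pics/c2.png

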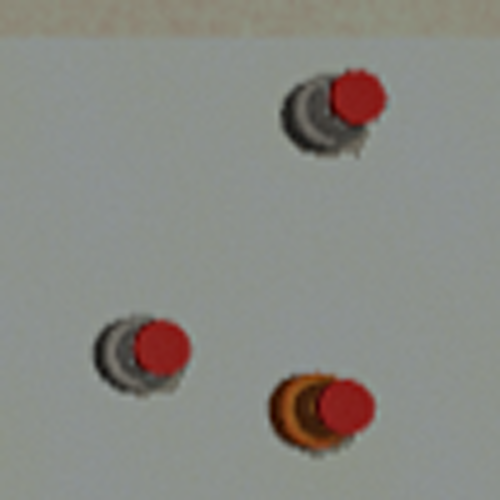

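Crop 1 shows three open ports plus the black stopper in port 2, with every lever pointing down and left, partly open. Crop 2 confirms two grey-footed cups (upper right, lower left), with the orange one at lower centre-right.

Run:
```python
from h import *
i=cams.camera_info("top")
f=lambda P,z:ray(i,np.array(P)/5.+[230,180]-.4,z)[:,:2]
c=f([(83,127),(750,57),(765,200),(97,268)],.06);p=f([(171,187),(340,169),(675,134)],.06)
print("corner centre",c.mean(0).round(4),"ports",p.round(4).tolist(),f([(508,148)],.072).round(4))
# least squares manifold from ports
Y=np.array([.12,.04,-.12]);A=p-p.mean(0);d=((Y-Y.mean())@A);d/=np.linalg.norm(d);yaw=np.arctan2(-d[0],d[1])
o=p.mean(0)-d*Y.mean();print("o",o.round(4),"yaw deg",np.degrees(yaw).round(2))
e=c[0]-c[1];e2=c[3]-c[2];print("edge yaw",np.degrees(np.arctan2(-e[0],e[1])),np.degrees(np.arctan2(-e2[0],e2[1])),np.linalg.norm(e))
x=np.array([d[1],-d[0]])
for n,y in enumerate((-.12,-.04,.04,.12),1):
    print(n,"port",(o+d*y).round(4),"axis",(o+d*y-.075*x).round(4))
caps=f([(697,280),(527,297),(353,315),(182,335)],.09);tips=f([(613,360),(470,400),(305,425),(97,418)],.08)
print("caps",caps.round(4).tolist())
for a,t in zip(caps,tips):
    v=t-a;print("lever th",np.degrees(np.arctan2(-v@x,v@d)).round(0),np.linalg.norm(v).round(3),"tip",t.round(4))
```

```text
corner centre [0.6259 0.0953] ports [[0.6144, 0.2146], [0.6229, 0.1349], [0.6396, -0.0232]] [[0.6302 0.0558]]
o [0.627  0.0955] yaw deg 6.04
edge yaw 6.040508343308229 5.83913267863195 0.3179234772325903
1 port [ 0.6397 -0.0239] axis [ 0.5651 -0.0317]
2 port [0.6313 0.0557] axis [0.5567 0.0478]
3 port [0.6228 0.1353] axis [0.5483 0.1274]
4 port [0.6144 0.2148] axis [0.5398 0.2069]
caps [[0.5643, -0.0299], [0.5565, 0.0475], [0.5483, 0.1268], [0.5392, 0.2046]]
lever th 37.0 0.052 tip [0.529  0.0081]
lever th 54.0 0.053 tip [0.5106 0.0736]
lever th 60.0 0.054 tip [0.4991 0.1488]
lever th 37.0 0.054 tip [0.5024 0.2439]
```

```bash
cat >> h.py <<'E'
O=np.array([.6265,.0955]);YAW=np.radians(6.0)
X=np.array([np.cos(YAW),np.sin(YAW)]);Y=np.array([-X[1],X[0]])
def M(x,y,z): return np.r_[O+(x*X+y*Y)/1000,z]     # manifold mm -> world
def go(P,s=None):
    s=s or manip.sense(); r=R.from_quat(s["tool_rot"]); g=R.from_matrix(np.c_[np.r_[X,0],np.r_[X[1],-X[0],0],[0,0,-1]])
    return (r.inv().apply(np.array(P)-s["tcp_pos"])*100).round(2), np.degrees((r.inv()*g).as_rotvec()).round(2)
E
python3 -c "
from h import *
print(go(M(-150,-90,.2)))"
```

```text
(array([ 46.92, -49.5 ,   5.05]), array([-0.11, -0.01,  8.26]))
```

Emit:
carry_out:
  targets:
    - [[4, -4.1, 0, 0, 0, 4, 0], [8, -8.2, 0, 0, 0, 8.26, 0], [12, -12.3, 0, 0, 0, 8.26, 0], [16, -16.4, 0, 0, 0, 8.26, 0], [19, -19.5, 0, 0, 0, 8.26, 0], [22, -22.6, 0, 0, 0, 8.26, 0], [25, -25.7, 0, 0, 0, 8.26, 0], [28, -28.8, 0, 0, 0, 8.26, 0], [31, -31.9, 1, 0, 0, 8.26, 0], [34, -35, 2, 0, 0, 8.26, 0], [36.5, -38, 3, 0, 0, 8.26, 0], [39, -41, 4, 0, 0, 8.26, 0]]
  force: 40

```text
t: 1.1
tcp_pos: [0.4005, -0.1711, 0.2246]
tool_rot: [0.999, 0.052, 0.0, 0.0]
force: [1.3, -1.0, -0.3]
finger_gap: -0.0
gripper_force: 0.0
```

```bash
python3 -c "
from h import *
s=manip.sense();print(s['t'],s['tcp_pos'],s['finger_gap']);print(go(M(-150,-90,.2)),go(M(-145,-90,.085)))
im=cams.snapshot('scene');cv2.imwrite('pics/s1.png',im[:,:,::-1])
for n in('top','scene'):
    im=cams.snapshot(n);i=cams.camera_info(n)
    for c,q,_ in blobs(red(im),15): print(n,c.round(1),q[4],ray(i,c,.063).round(4))
"
```

```text
1.1 [ 0.40045309 -0.17113087  0.22456175] -4.322275026991023e-05
(array([ 10.26, -15.16,   2.45]), array([ 0.04, -0.05, -0.03])) (array([ 10.75, -15.17,  13.95]), array([ 0.04, -0.05, -0.03]))
top [158.  214.7] 370 [[0.6197 0.4642 0.063 ]]
top [491.  244.1] 84 [[ 0.5487 -0.3147  0.063 ]]
scene [485.4 222.5] 289 [[0.6144 0.466  0.063 ]]
scene [160.8 254.3] 85 [[ 0.4363 -0.2211  0.063 ]]
scene [118.2 256.9] 99 [[ 0.4096 -0.3035  0.063 ]]
scene [124.8 306. ] 102 [[ 0.5521 -0.3164  0.063 ]]
```

Emit:
carry_out:
  targets:
    - [[2.3, -3.3, 0.5, 0, 0, 0, 0], [4.6, -6.6, 1, 0, 0, 0, 0], [6.6, -9.5, 1.5, 0, 0, 0, 0], [7.1, -9.5, 4, 0, 0, 0, 0], [7.1, -9.5, 7, 0, 0, 0, 0], [7.1, -9.5, 10, 0, 0, 0, 0], [7.1, -9.5, 11.5, 0, 0, 0, 0], [7.1, -9.5, 11.95, 0, 0, 0, 0], [7.1, -9.5, 11.95, 0, 0, 0, 0], [7.1, -9.5, 11.95, 0, 0, 0, 0]]

```text
t: 2.08
tcp_pos: [0.4609, -0.0722, 0.1055]
tool_rot: [0.999, 0.052, 0.0, 0.0]
force: [0.5, 0.0, -0.7]
finger_gap: -0.003
gripper_force: 0.0
```

```bash
python3 -c "
from h import *
print(manip.sense()['tcp_pos'],go(M(-145,-90,.091)),go(M(-92,-80,.091)))"
```

```text
[ 0.46089084 -0.07215547  0.1055141 ] (array([ 3.71, -5.95,  1.45]), array([ 0.03, -0.05, -0.09])) (array([ 9.01, -6.96,  1.46]), array([ 0.03, -0.05, -0.09]))
```

Emit:
carry_out:
  targets:
    - [[2, -3, 0, 0, 0, 0, 0], [3.7, -5.95, 0.4, 0, 0, 0, 0], [3.7, -5.95, 1.45, 0, 0, 0, 0], [3.7, -5.95, 1.45, 0, 0, 0, 0], [5, -6.2, 1.45, 0, 0, 0, 0], [6, -6.4, 1.45, 0, 0, 0, 0], [7, -6.6, 1.45, 0, 0, 0, 0], [8, -6.8, 1.45, 0, 0, 0, 0], [8.6, -6.95, 1.45, 0, 0, 0, 0], [9.0, -6.95, 1.45, 0, 0, 0, 0], [9.0, -6.95, 1.45, 0, 0, 0, 0], [9.0, -6.95, 1.45, 0, 0, 0, 0]]

```text
t: 3.08
tcp_pos: [0.5435, 0.0073, 0.0907]
tool_rot: [0.999, 0.052, 0.001, 0.0]
force: [0.0, -0.1, 0.1]
finger_gap: -0.0
gripper_force: 0.0
```

```bash
python3 -c "
from h import *
s=manip.sense();print(s['tcp_pos'],s['force'],go(M(-92,-80,.091)))
im=cams.snapshot('top');cv2.imwrite('pics/t2.png',cv2.resize(im[160:300,220:400],None,fx=4,fy=4,interpolation=cv2.INTER_CUBIC)[:,:,::-1])"
```

```text
[0.54352914 0.00729252 0.09069307] [ 0.02146122 -0.0866606   0.12579053] (array([-0.03,  0.09, -0.03]), array([ 0.04, -0.11, -0.  ]))
```

View pics/t2.png

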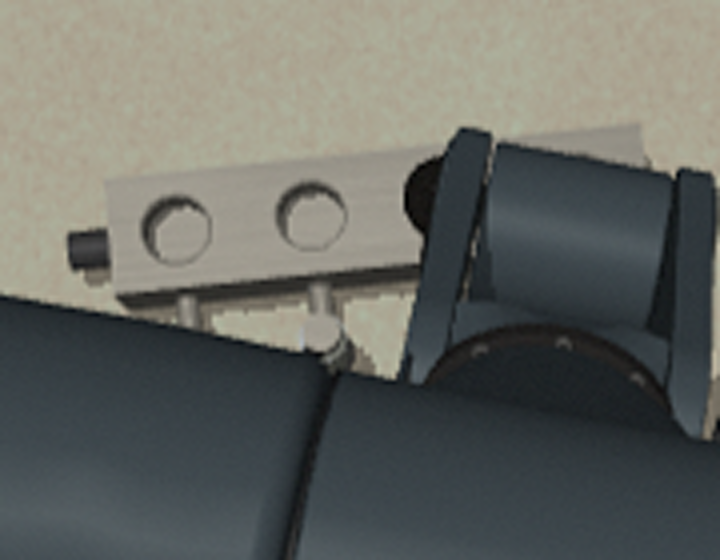

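The arm hides the valves from the top camera, and no force shows yet. I push on until the stop is felt.

Emit:
carry_out:
  targets:
    - [[0.2, 0, 0, 0, 0, 0, 0], [0.3, 0, 0, 0, 0, 0, 0], [0.3, 0, 0, 0, 0, 0, 0]]

```text
t: 3.38
tcp_pos: [0.5454, 0.0079, 0.0905]
tool_rot: [0.999, 0.052, -0.0, -0.0]
force: [-1.2, 0.2, 1.8]
finger_gap: -0.002
gripper_force: 0.5
```

Emit:
carry_out:
  targets:
    - [[0.2, 0, 0, 0, 0, 0, 0], [0.3, 0, 0, 0, 0, 0, 0], [0.3, 0, 0, 0, 0, 0, 0]]

```text
t: 3.63
tcp_pos: [0.5464, 0.0081, 0.0904]
tool_rot: [0.999, 0.053, -0.003, -0.0]
force: [-5.1, -1.5, 3.8]
finger_gap: 0.003
gripper_force: 2.7
```

```bash
python3 -c "
from h import *
s=manip.sense();print(s['tcp_pos'],s['force'],go(M(-92,-80,.091)))
im=cams.snapshot('wrist');cv2.imwrite('pics/w2.png',im[:,:,::-1])
im=cams.snapshot('scene');cv2.imwrite('pics/s2.png',cv2.resize(im[180:340,230:430],None,fx=3.5,fy=3.5,interpolation=cv2.INTER_CUBIC)[:,:,::-1])"
```

```text
[0.54644832 0.00813498 0.09041998] [-5.06261206 -1.53308657  3.75135146] (array([-0.33,  0.15, -0.06]), array([-0.03,  0.29,  0.03]))
```

View pics/w2.png

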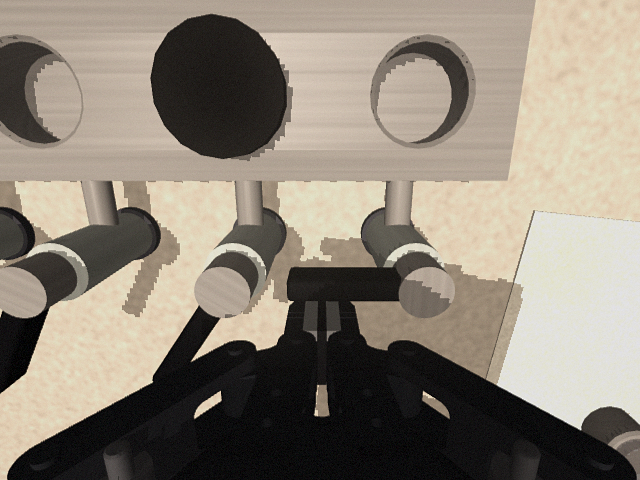

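Wrist view: lever 1 (black bar at 290–400, 283) lies along the bar, so it is shut at the stop with 5 N on it. Lever 2 (about 185,345) is still open. I'll do valves 2 and 3 the same way.

Emit:
carry_out:
  targets:
    - [[-3, 0, 0, 0, 0, 0, 0], [-5.8, -1, 0, 0, 0, 0, 0], [-5.8, -4.5, 0, 0, 0, 0, 0], [-5.8, -7.1, 0, 0, 0, 0, 0], [-5, -7.1, 0, 0, 0, 0, 0], [-3.8, -7.3, 0, 0, 0, 0, 0], [-2.6, -7.5, 0, 0, 0, 0, 0], [-1.6, -7.8, 0, 0, 0, 0, 0], [-0.8, -8, 0, 0, 0, 0, 0], [-0.3, -8, 0, 0, 0, 0, 0], [0, -8, 0, 0, 0, 0, 0], [0, -8, 0, 0, 0, 0, 0]]

```text
t: 4.73
tcp_pos: [0.5219, 0.1002, 0.0896]
tool_rot: [0.999, 0.049, -0.019, -0.011]
force: [-25.9, 45.8, 22.6]
finger_gap: 0.002
gripper_force: 26.6
```

Emit:
carry_out:
  targets:
    - [[-3, 0, 0, 0, 0, 0, 0], [-5.8, -1, 0, 0, 0, 0, 0], [-5.8, -4.5, 0, 0, 0, 0, 0], [-5.8, -7.1, 0, 0, 0, 0, 0], [-5, -7.1, 0, 0, 0, 0, 0], [-3.8, -7.3, 0, 0, 0, 0, 0], [-2.6, -7.5, 0, 0, 0, 0, 0], [-1.6, -7.8, 0, 0, 0, 0, 0], [-0.8, -8, 0, 0, 0, 0, 0], [-0.3, -8, 0, 0, 0, 0, 0], [0, -8, 0, 0, 0, 0, 0], [0, -8, 0, 0, 0, 0, 0]]

```text
t: 5.73
tcp_pos: [0.5109, 0.1784, 0.0884]
tool_rot: [0.999, 0.048, -0.022, -0.01]
force: [-32.4, 48.5, 15.4]
finger_gap: 0.001
gripper_force: 31.6
```

Emit:
carry_out:
  targets:
    - [[-3, 0, 0, 0, 0, 0, 0], [-5.8, -1, 0, 0, 0, 0, 0], [-5.8, -4.5, 0, 0, 0, 0, 0], [-5.8, -7.1, 0, 0, 0, 0, 0], [-5, -7.1, 0, 0, 0, 0, 0], [-3.8, -7.3, 0, 0, 0, 0, 0], [-2.6, -7.5, 0, 0, 0, 0, 0], [-1.6, -7.8, 0, 0, 0, 0, 0], [-0.8, -8, 0, 0, 0, 0, 0], [-0.3, -8, 0, 0, 0, 0, 0], [0, -8, 0, 0, 0, 0, 0], [0, -8, 0, 0, 0, 0, 0]]

```text
t: 6.73
tcp_pos: [0.5214, 0.2463, 0.0903]
tool_rot: [0.999, 0.052, -0.003, 0.0]
force: [-6.9, 1.0, 3.5]
finger_gap: -0.002
gripper_force: 3.2
```

Emit:
carry_out:
  targets:
    - [[-3, 0, 0, 0, 0, 0, 5], [-3.5, 1, -3, 0, 0, 0, 5], [-4, 4, -6, 0, 0, 0, 5], [-4, 7, -9, 0, 0, 0, 5], [-4, 10, -11, 0, 0, 0, 5], [-4, 12, -12, 0, 0, 0, 5], [-4, 12, -12, 0, 0, 0, 5], [-4, 12, -12, 0, 0, 0, 5]]

```text
t: 7.4
tcp_pos: [0.498, 0.1219, 0.2116]
tool_rot: [0.999, 0.051, 0.002, 0.0]
force: [-0.9, 0.6, 0.2]
finger_gap: 0.591
gripper_force: 0.0
```

```bash
python3 -c "
from h import *
s=manip.sense();print(s['t'],s['tcp_pos'],s['force'],s['finger_gap'])
im=cams.snapshot('wrist');cv2.imwrite('pics/w3.png',im[:,:,::-1])
i=cams.camera_info('wrist');print(np.round(i['K'],1).tolist(),np.round(i['T'],3).tolist())"
```

```text
7.4 [0.49795529 0.1218616  0.21160263] [-0.8629263   0.63655284  0.18936199] 0.5913271983463014
[[349.1, 0.0, 321.4], [0.0, 349.1, 242.7], [0.0, 0.0, 1.0]] [[0.103, -0.952, -0.289, 0.57], [-0.995, -0.099, -0.03, 0.131], [-0.0, 0.291, -0.957, 0.333], [0.0, 0.0, 0.0, 1.0]]
```

View pics/w3.png

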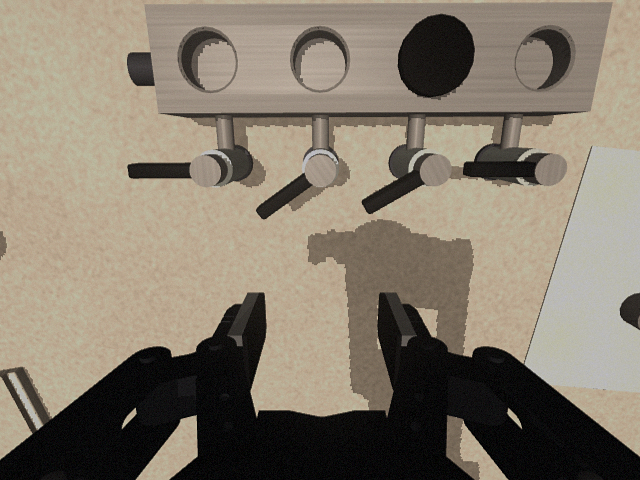

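Wrist view: levers 1 (500,169) and 4 (160,170) are shut. Levers 2 (390,190) and 3 (285,195) jammed at about 35°, because the tip caught in the slot between the fingers. I'll push those again nearer the axis.

```bash
python3 -c "
from h import *
for p in [(-132,72,.15),(-132,72,.091),(-88,72,.091)]: print(go(M(*p)))"
```

```text
(array([-0.61, -3.13,  6.07]), array([-0.01, -0.07, -0.1 ]))
(array([-0.62, -3.13, 11.97]), array([-0.01, -0.07, -0.1 ]))
(array([ 3.78, -3.14, 11.97]), array([-0.01, -0.07, -0.1 ]))
```

Emit:
carry_out:
  targets:
    - [[-0.6, -3.1, 2, 0, 0, 0, 0], [-0.6, -3.1, 6, 0, 0, 0, 0], [-0.6, -3.1, 9.5, 0, 0, 0, 0], [-0.6, -3.1, 12, 0, 0, 0, 0], [-0.6, -3.1, 12, 0, 0, 0, 0], [0.3, -3.1, 12, 0, 0, 0, 0], [1.2, -3.1, 12, 0, 0, 0, 0], [2, -3.1, 12, 0, 0, 0, 0], [2.8, -3.1, 12, 0, 0, 0, 0], [3.4, -3.1, 12, 0, 0, 0, 0], [3.8, -3.1, 12, 0, 0, 0, 0], [3.9, -3.1, 12, 0, 0, 0, 0]]

```text
t: 8.45
tcp_pos: [0.5306, 0.1583, 0.0914]
tool_rot: [0.999, 0.052, -0.002, -0.0]
force: [-8.4, -0.4, 5.8]
finger_gap: -0.002
gripper_force: 3.5
```

Emit:
carry_out:
  targets:
    - [[0, 0, 0, 0, 0, 0, 0], [0, 0, 0, 0, 0, 0, 0]]

```text
t: 8.62
tcp_pos: [0.5305, 0.1583, 0.0913]
tool_rot: [0.999, 0.052, -0.001, -0.0]
force: [-5.6, 0.2, 3.0]
finger_gap: -0.002
gripper_force: 2.7
```

```bash
python3 -c "
from h import *
s=manip.sense();print(go(M(-88,72,.091)))"
```

```text
(array([0.09, 0.05, 0.03]), array([-0.01,  0.16, -0.01]))
```

Valve 3 is at its stop. Valve 2 next, then up for a look.

Emit:
carry_out:
  targets:
    - [[-2.5, 0, 0, 0, 0, 0, 0], [-4.6, 1.5, 0, 0, 0, 0, 0], [-4.6, 5, 0, 0, 0, 0, 0], [-4.6, 8, 0, 0, 0, 0, 0], [-4, 8, 0, 0, 0, 0, 0], [-3.2, 8, 0, 0, 0, 0, 0], [-2.4, 8, 0, 0, 0, 0, 0], [-1.6, 8, 0, 0, 0, 0, 0], [-0.9, 8, 0, 0, 0, 0, 0], [-0.4, 8, 0, 0, 0, 0, 0], [0, 8, 0, 0, 0, 0, 0], [0, 8, 0, 0, 0, 0, 0]]

```text
t: 9.62
tcp_pos: [0.5388, 0.0798, 0.0902]
tool_rot: [0.999, 0.053, -0.002, -0.0]
force: [-4.9, 1.8, 2.4]
finger_gap: 0.0
gripper_force: 2.1
```

Emit:
carry_out:
  targets:
    - [[-2.5, 0, 0, 0, 0, 0, 5], [-4, 1, -3, 0, 0, 0, 5], [-4, 1, -7, 0, 0, 0, 5], [-4, 1, -11, 0, 0, 0, 5], [-4, 1, -14, 0, 0, 0, 5], [-4, 1, -14, 0, 0, 0, 5], [-4, 1, -14, 0, 0, 0, 5]]

```text
t: 10.2
tcp_pos: [0.5038, 0.0647, 0.233]
tool_rot: [0.999, 0.053, 0.004, 0.001]
force: [0.7, -0.2, -0.1]
finger_gap: 0.589
gripper_force: 0.0
```

Run:
```python
from h import *
s=manip.sense();print(s['t'],s['tcp_pos'],s['force'],s['finger_gap'])
i=cams.camera_info('wrist');im=cams.snapshot('wrist');cv2.imwrite('pics/w4.png',im[:,:,::-1])
g=im.max(2)<45
for n,y in enumerate((-120,-40,40,120),1):
    c=proj(i,M(-75,y,.085))[0];print(n,'axis px',c.round(1))
for c,q,m in blobs(g,60):
    if c[1]<250 and q[4]<3000:
        p=np.argwhere(m)[:,::-1];w=ray(i,p,.088)[:,:2]-O;w=np.c_[w@X,w@Y]*1000;u=np.linalg.svd(w-w.mean(0),full_matrices=0)[2][0]
        print(c.round(1),q[4],w.mean(0).round(1),'theta',np.degrees(np.arctan2(-u[0]*np.sign(u[1]),abs(u[1]))).round(1))
```

```text
10.2 [0.50381601 0.06470254 0.23295721] [ 0.71409254 -0.22526686 -0.0851961 ] 0.5891058849980384
1 axis px [455.5 170.7]
2 axis px [350.8 170.5]
3 axis px [246.  170.4]
4 axis px [141.1 170.3]
[128.  60.] 347 [  0.3 116.6] theta 62.3
[463.6  53.1] 361 [   5.  -115.6] theta -40.5
[84.8 84.6] 98 [-15.3 149.5] theta -14.1
[198.8 167.3] 792 [-72.5  74.8] theta -1.2
[411.9 167.8] 844 [-72.7 -85.7] theta -0.4
[307.4 168.2] 600 [-73.1  -7. ] theta 0.8
[ 95.3 168. ] 719 [-73.1 152.7] theta 0.4
```

View pics/w4.png

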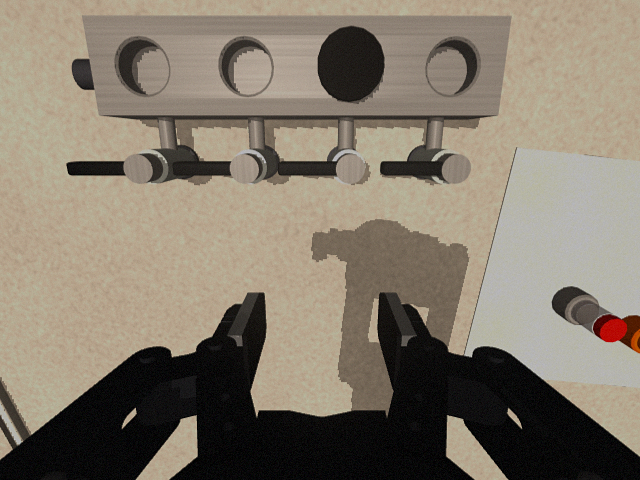

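All four levers read 0 ± 1.2°, so they are shut. The cup lid is visible at (610,328), next to the orange one. I re-measure the cups before picking.

Run:
```python
from h import *
for n in('top','scene','wrist'):
    i=cams.camera_info(n);im=cams.snapshot(n)
    for c,q,_ in blobs(red(im),15): print(n,c.round(1),q[4],ray(i,c,.063).round(4))
print(proj(i,[M(0,y,.06) for y in(120,40,-120)]).round(1).tolist())
print(go([.4347,-.2202,.15]),go([.4347,-.2202,.051]))
```

```text
top [158.  214.7] 371 [[0.6196 0.4642 0.063 ]]
top [490.9 244.1] 83 [[ 0.5487 -0.3145  0.063 ]]
top [451.7 294.1] 89 [[ 0.4332 -0.219   0.063 ]]
top [488.5 305.9] 90 [[ 0.4065 -0.3013  0.063 ]]
scene [485.5 222.6] 293 [[0.6149 0.4659 0.063 ]]
scene [160.9 254.6] 79 [[ 0.437  -0.2212  0.063 ]]
scene [118.4 257.1] 88 [[ 0.4107 -0.3032  0.063 ]]
scene [124.7 306.1] 104 [[ 0.5523 -0.3166  0.063 ]]
wrist [618.  327.3] 518 [[ 0.4335 -0.2206  0.063 ]]
[[140.1, 60.7], [246.2, 60.8], [458.3, 61.0]]
(array([-9.52, 27.65,  7.92]), array([-0.03,  0.17,  0.01])) (array([-9.49, 27.66, 17.82]), array([-0.03,  0.17,  0.01]))
```

Emit:
carry_out:
  targets:
    - [[-1.3, 3.8, 0.5, 0, 0, 0, 5], [-2.6, 7.6, 1.5, 0, 0, 0, 5], [-3.9, 11.4, 2.5, 0, 0, 0, 5], [-5.2, 15.2, 3.5, 0, 0, 0, 5], [-6.5, 19, 4.5, 0, 0, 0, 5], [-7.8, 22.8, 5.5, 0, 0, 0, 5], [-9.1, 26.5, 6, 0, 0, 0, 5], [-9.5, 27.6, 6.5, 0, 0, 0, 5], [-9.5, 27.6, 6.5, 0, 0, 0, 5], [-9.5, 27.6, 6.5, 0, 0, 0, 5]]

```text
t: 11.23
tcp_pos: [0.4349, -0.2195, 0.1642]
tool_rot: [0.999, 0.051, -0.001, -0.001]
force: [-0.1, -0.2, 0.3]
finger_gap: 0.587
gripper_force: 0.0
```

Run:
```python
from h import *
i=cams.camera_info('wrist');im=cams.snapshot('wrist');cv2.imwrite('pics/w5.png',im[:,:,::-1])
for c,q,_ in blobs(red(im),15): print(c.round(1),q,ray(i,c,.064).round(4))
print(go([.4347,-.2202,.051]),manip.sense()['tcp_pos'])
```

```text
[504.9  81.1] [ 483   58   44   47 1572] [[ 0.5499 -0.3144  0.064 ]]
[321.7 252.2] [ 303  235   38   35 1028] [[ 0.4341 -0.2189  0.064 ]]
[434.8 300.1] [418 284  35  33 888] [[ 0.407  -0.3016  0.064 ]]
(array([-0.04,  0.19, 11.36]), array([-0.15,  0.11, -0.02])) [ 0.43515993 -0.21857322  0.16462826]
```

View pics/w5.png

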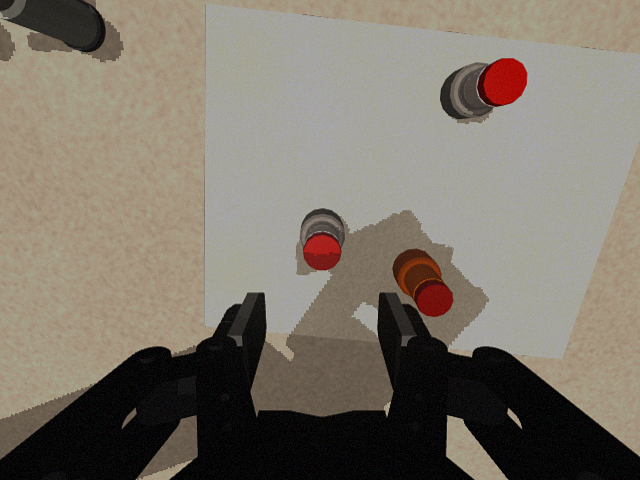

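Cup A's lid is at (322,252), centred between the fingers. The orange one at (435,300) is clear of the right finger. Descend and grip.

Emit:
carry_out:
  targets:
    - [[0, 0.1, 4, 0, 0, 0, 5], [0, 0.1, 7.5, 0, 0, 0, 5], [0, 0.1, 10, 0, 0, 0, 5], [0, 0.1, 11.3, 0, 0, 0, 5], [0, 0.1, 11.3, 0, 0, 0, 5], [0, 0.1, 11.3, 0, 0, 0, 2], [0, 0.1, 11.3, 0, 0, 0, 2], [0, 0.1, 11.3, 0, 0, 0, 2], [0, 0.1, 11.3, 0, 0, 0, 2], [0, 0.1, 11.3, 0, 0, 0, 2]]
  force: 40

```text
t: 12.12
tcp_pos: [0.4364, -0.221, 0.0535]
tool_rot: [0.999, 0.052, 0.001, 0.001]
force: [0.4, -0.3, 0.9]
finger_gap: 0.293
gripper_force: 39.4
```

Emit:
carry_out:
  targets:
    - [[0, 0, -2, 0, 0, 0, 2], [0, 0, -5, 0, 0, 0, 2], [0, 0, -9, 0, 0, 0, 2], [0, 0, -11, 0, 0, 0, 2], [0, 0, -11, 0, 0, 0, 2], [0, 0, -11, 0, 0, 0, 2]]

```text
t: 12.62
tcp_pos: [0.4364, -0.2213, 0.1641]
tool_rot: [0.999, 0.052, 0.001, 0.001]
force: [-0.7, -0.1, -2.0]
finger_gap: 0.286
gripper_force: 39.8
```

Run:
```python
from h import *
i=cams.camera_info('wrist');im=cams.snapshot('wrist');cv2.imwrite('pics/w6.png',im[:,:,::-1])
for c,q,_ in blobs(red(im),15): print(c.round(1),q)
s=manip.sense();print(s['t'],s['tcp_pos'],s['tool_rot'],s['finger_gap'],s['gripper_force'])
print(go(M(-40,-120,.165)))
for n in('w6','w4'):
    pass
```

```text
[499.2  85.3] [ 478   63   43   46 1542]
[430.7 302.5] [413 287  36  32 883]
[321.6 352.5] [ 289  323   66   59 3060]
12.6667 [ 0.43554182 -0.22062272  0.1627731 ] [9.98637378e-01 5.21857911e-02 1.24690058e-04 1.18289106e-04] 0.29099999524377407 39.75907489657402
(array([ 18.29, -17.45,  -0.22]), array([ 0.01, -0.01, -0.02]))
```

Emit:
carry_out:
  targets:
    - [[2.8, -2.7, 0, 0, 0, 0, 2], [5.6, -5.4, 0, 0, 0, 0, 2], [8.4, -8.1, 0, 0, 0, 0, 2], [11.2, -10.8, 0, 0, 0, 0, 2], [14, -13.5, 0, 0, 0, 0, 2], [16.4, -15.8, -0.2, 0, 0, 0, 2], [18.3, -17.4, -0.2, 0, 0, 0, 2], [18.3, -17.4, -0.2, 0, 0, 0, 2], [18.3, -17.4, -0.2, 0, 0, 0, 2], [18.3, -17.4, -0.2, 0, 0, 0, 2]]

```text
t: 13.5
tcp_pos: [0.598, -0.0286, 0.1625]
tool_rot: [0.999, 0.052, -0.002, -0.0]
force: [-0.2, -0.5, -1.2]
finger_gap: 0.293
gripper_force: 39.7
```

```bash
cat > port.py <<'E'
from h import *
import sys
y=int(sys.argv[1]);pic=sys.argv[2]
s=manip.sense();i=cams.camera_info('wrist');im=cams.snapshot('wrist')
print(s['tcp_pos'].round(4),'pred rim px',proj(i,M(0,y,.06)).round(1))
zt=s['tcp_pos'][2]
for c,q,_ in blobs(red(im),600):
    w=ray(i,c,zt+.0105)[0]; print('lid',c.round(1),q[4],'tool-frame offset mm',((w[:2]-s['tcp_pos'][:2])@X*1e3).round(1),(-(w[:2]-s['tcp_pos'][:2])@Y*1e3).round(1))
# rectify bar-top plane to 0.25 mm/px around the port, then find the circle
n=320;g=np.array([[0,0],[n,0],[n,n],[0,n]],float)
P=np.array([M((n/2-v)*.25,y+(n/2-u)*.25,.06) for u,v in g])
H=cv2.getPerspectiveTransform(proj(i,P).astype(np.float32),g.astype(np.float32))
r=cv2.warpPerspective(im,H,(n,n));b=cv2.GaussianBlur(cv2.cvtColor(r,cv2.COLOR_RGB2GRAY),(5,5),0)
C=cv2.HoughCircles(b,cv2.HOUGH_GRADIENT,1,40,param1=80,param2=15,minRadius=72,maxRadius=84)
if C is not None:
    for u,v,R_ in C[0][:3]: print('circle M offset mm x',round((n/2-v)*.25,2),'y',round((n/2-u)*.25,2),'r',R_*.25);cv2.circle(r,(int(u),int(v)),int(R_),(255,0,0),1)
cv2.imwrite(pic,np.hstack([cv2.resize(im,(427,320)),r])[:,:,::-1])
E
python3 port.py -120 pics/p1.png
```

```text
[ 0.598  -0.0286  0.1625] pred rim px [[321.8 188.8]]
lid [321.7 352.1] 3085 tool-frame offset mm -2.5 -0.3
circle M offset mm x 2.88 y 1.88 r 20.025
```

View pics/p1.png

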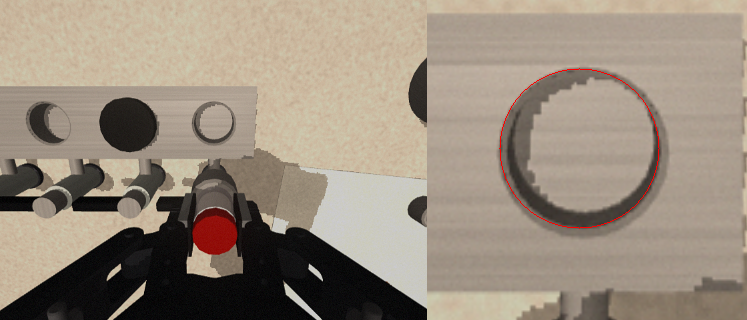

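Rectified view: the visible rim spans 500–668 × 68–236, so its centre is offset about (+2.0, +0.8) mm in M. The Hough fit follows the inner shadow, so I ignore it. Next I fit the lid's top ellipse to get the cup's offset in the grasp.

Run:
```python
from h import *
s=manip.sense();i=cams.camera_info('wrist');im=cams.snapshot('wrist')
_,q,m=max(blobs(red(im),600),key=lambda b:b[1][4])
v=im[...,0][m];print(np.percentile(v,[2,10,25,50,75,90,98]),[int(im[r,322,0]) for r in range(318,390,4)])
zt=s['tcp_pos'][2]
t,_=cv2.threshold(v.reshape(-1,1).astype(np.uint8),0,255,cv2.THRESH_OTSU)
for th in (0,t):
    k=(m&(im[...,0]>th)).astype(np.uint8);cn=max(cv2.findContours(k,0,2)[0],key=cv2.contourArea);e=cv2.fitEllipse(cv2.convexHull(cn))
    w=ray(i,e[0],zt+.0125)[0][:2]-s['tcp_pos'][:2];print(th,np.round(e[0],1),np.round(e[1],1),e[2],'off',(w@X*1e3).round(2),(-w@Y*1e3).round(2))
x0,y0,ww,hh=q[:4]
print('pred lid top px for offset 0:',[proj(i,np.r_[s['tcp_pos'][:2]+d*X,zt+.0125]).round(1).tolist() for d in(-.013,0,.013)], 'bbox',q[:4])
```

```text
[124. 142. 144. 146. 147. 149. 151.] [83, 81, 145, 151, 145, 149, 145, 150, 143, 146, 148, 143, 146, 145, 148, 148, 130, 127]
0 [321.6 352.2] [58.6 67.4] 88.8044662475586 off -1.18 -0.34
126.0 [321.7 352.5] [58.1 66.5] 88.81414031982422 off -1.33 -0.32
pred lid top px for offset 0: [[[322.5, 379.4]], [[322.6, 349.4]], [[322.6, 317.5]]] bbox [288 323  68  59]
```

```bash
python3 -c "
from h import *
print(go(M(2.8,-119.5,.125)),go(M(2.8,-119.5,.0915)))"
```

```text
(array([ 4.41, -0.18,  3.82]), array([-0.05,  0.18, -0.08])) (array([ 4.42, -0.18,  7.17]), array([-0.05,  0.18, -0.08]))
```

Emit:
carry_out:
  targets:
    - [[2.5, -0.2, 0, 0, 0, 0, 2], [4.4, -0.2, 1, 0, 0, 0, 2], [4.4, -0.2, 2.5, 0, 0, 0, 2], [4.4, -0.2, 3.8, 0, 0, 0, 2], [4.4, -0.2, 4.3, 0, 0, 0, 2], [4.4, -0.2, 4.7, 0, 0, 0, 2], [4.4, -0.2, 5.1, 0, 0, 0, 2], [4.4, -0.2, 5.5, 0, 0, 0, 2], [4.4, -0.2, 5.8, 0, 0, 0, 2], [4.4, -0.2, 5.8, 0, 0, 0, 2]]

```text
t: 14.43
tcp_pos: [0.6429, -0.0221, 0.1063]
tool_rot: [0.999, 0.052, -0.0, -0.0]
force: [0.1, 0.5, -0.1]
finger_gap: 0.289
gripper_force: 39.8
```

```bash
python3 -c "
from h import *
s=manip.sense();print(s['tcp_pos'],s['force'],s['ft_torque'],go(M(2.8,-119.5,.0915)))"
```

```text
[ 0.64289883 -0.02206814  0.10628291] [ 0.13397227  0.52597809 -0.13688638] [ 0.06016957 -0.02511382  0.04516387] (array([-0.12,  0.09,  1.48]), array([-0.01,  0.04, -0.01]))
```

No contact force with the foot already below the rim. I continue down.

Emit:
carry_out:
  targets:
    - [[0, 0, 0.4, 0, 0, 0, 2], [0, 0, 0.8, 0, 0, 0, 2], [0, 0, 1.1, 0, 0, 0, 2], [0, 0, 1.4, 0, 0, 0, 2], [0, 0, 1.5, 0, 0, 0, 2], [0, 0, 1.5, 0, 0, 0, 2]]

```text
t: 14.93
tcp_pos: [0.6433, -0.022, 0.0916]
tool_rot: [0.999, 0.052, -0.0, -0.0]
force: [-0.6, 0.7, -0.7]
finger_gap: 0.291
gripper_force: 39.8
```

Emit:
carry_out:
  targets:
    - [[0, 0, 0.1, 0, 0, 0, 2], [0, 0, 0.2, 0, 0, 0, 2], [0, 0, 0.2, 0, 0, 0, 2]]

```text
t: 15.18
tcp_pos: [0.6434, -0.0219, 0.0915]
tool_rot: [0.999, 0.052, 0.0, 0.0]
force: [-2.8, 0.7, 9.7]
finger_gap: 0.288
gripper_force: 40.9
```

Emit:
carry_out:
  targets:
    - [[0, 0, 0, 0, 0, 0, 5], [0, 0, 0, 0, 0, 0, 5], [0, 0, 0, 0, 0, 0, 5], [0, 0, 0, 0, 0, 0, 5], [0, 0, -2, 0, 0, 0, 5], [0, 0, -6, 0, 0, 0, 5], [-2, 1, -10, 0, 0, 0, 5], [-5, 2, -12, 0, 0, 0, 5], [-5, 2, -12, 0, 0, 0, 5], [-5, 2, -12, 0, 0, 0, 5]]

```text
t: 16.02
tcp_pos: [0.5955, -0.0478, 0.2112]
tool_rot: [0.999, 0.052, 0.001, 0.0]
force: [-0.4, 0.2, -0.6]
finger_gap: 0.583
gripper_force: 0.0
```

Run:
```python
from h import *
for n in('top','scene','wrist'):
    i=cams.camera_info(n);im=cams.snapshot(n)
    for c,q,_ in blobs(red(im),15): print(n,c.round(1),q[4],ray(i,c,.063).round(4),ray(i,c,.103).round(4))
print(manip.sense()['tcp_pos'],'target seated lid',M(0,-120,.103))
print(go([.5505,-.3153,.165]),go([.5505,-.3153,.052]))
```

```text
top [158.1 214.8] 370 [[0.6195 0.464  0.063 ]] [[0.6108 0.4505 0.103 ]]
top [490.8 244.2] 83 [[ 0.5485 -0.3141  0.063 ]] [[ 0.5421 -0.3009  0.103 ]]
top [488.3 305.9] 91 [[ 0.4064 -0.3007  0.063 ]] [[ 0.405 -0.288  0.103]]
scene [485.4 222.7] 299 [[0.6153 0.4655 0.063 ]] [[0.652  0.4296 0.103 ]]
scene [118.3 257.2] 89 [[ 0.4107 -0.3034  0.063 ]] [[ 0.4568 -0.3037  0.103 ]]
scene [285.7 280.4] 102 [[ 0.6083 -0.0107  0.063 ]] [[ 0.6453 -0.0245  0.103 ]]
scene [124.8 306. ] 103 [[ 0.5522 -0.3165  0.063 ]] [[ 0.5919 -0.3162  0.103 ]]
wrist [290.  179.1] 1186 [[ 0.6358 -0.0183  0.063 ]] [[ 0.6408 -0.0214  0.103 ]]
wrist [626.5 316.7] 581 [[ 0.5492 -0.3151  0.063 ]] [[ 0.5671 -0.274   0.103 ]]
[ 0.5957095  -0.04689789  0.2083886 ] target seated lid [ 0.63904342 -0.02384263  0.103     ]
(array([-7.3 , 26.22,  4.33]), array([-0.04,  0.07, -0.  ])) (array([-7.28, 26.23, 15.63]), array([-0.04,  0.07, -0.  ]))
```

Cup 1 is seated: the floor was felt at TCP 0.0915 and the lid reads at seated height. On to cup B.

Emit:
carry_out:
  targets:
    - [[-1.1, 4, 0, 0, 0, 0, 5], [-2.2, 8, 0, 0, 0, 0, 5], [-3.3, 12, 0, 0, 0, 0, 5], [-4.4, 16, 0.5, 0, 0, 0, 5], [-5.5, 20, 1, 0, 0, 0, 5], [-6.6, 24, 2, 0, 0, 0, 5], [-7.3, 26.2, 4.3, 0, 0, 0, 5], [-7.3, 26.2, 4.3, 0, 0, 0, 5], [-7.3, 26.2, 4.3, 0, 0, 0, 5], [-7.3, 26.2, 4.3, 0, 0, 0, 5]]

```text
t: 17.0
tcp_pos: [0.5505, -0.3143, 0.1651]
tool_rot: [0.999, 0.052, -0.001, -0.001]
force: [0.2, -0.5, 1.1]
finger_gap: 0.588
gripper_force: 0.0
```

Run:
```python
from h import *
s=manip.sense();i=cams.camera_info('wrist');im=cams.snapshot('wrist')
for c,q,_ in blobs(red(im),15): print(c.round(1),q,ray(i,c,.066).round(4))
print(s['tcp_pos'],go([.5505,-.3153,.052]))
```

```text
[322.6 251.7] [ 305  235   37   35 1017] [[ 0.5505 -0.3144  0.066 ]]
[288.7 409.1] [280 408  18   4  27] [[ 0.4194 -0.3018  0.066 ]]
[ 0.55047614 -0.3142714   0.16506871] (array([-0.05,  0.15, 11.39]), array([-0.08,  0.04,  0.07]))
```

Emit:
carry_out:
  targets:
    - [[-0.1, 0.1, 4, 0, 0, 0, 5], [-0.1, 0.1, 7.5, 0, 0, 0, 5], [-0.1, 0.1, 10, 0, 0, 0, 5], [-0.1, 0.1, 11.2, 0, 0, 0, 5], [-0.1, 0.1, 11.2, 0, 0, 0, 5], [-0.1, 0.1, 11.2, 0, 0, 0, 2], [-0.1, 0.1, 11.2, 0, 0, 0, 2], [-0.1, 0.1, 11.2, 0, 0, 0, 2], [-0.1, 0.1, 11.2, 0, 0, 0, 2], [-0.1, 0.1, 11.2, 0, 0, 0, 2]]
  force: 40

```text
t: 17.88
tcp_pos: [0.5507, -0.3171, 0.0565]
tool_rot: [0.999, 0.052, 0.001, 0.001]
force: [0.1, 1.0, 3.9]
finger_gap: 0.292
gripper_force: 39.7
```

Emit:
carry_out:
  targets:
    - [[0, 0, -2, 0, 0, 0, 2], [0, 0, -5, 0, 0, 0, 2], [0, 0, -9, 0, 0, 0, 2], [0, 0, -12, 0, 0, 0, 2], [0, 0, -12, 0, 0, 0, 2], [0, 0, -12, 0, 0, 0, 2]]

```text
t: 18.38
tcp_pos: [0.5504, -0.3174, 0.1773]
tool_rot: [0.999, 0.052, 0.002, 0.002]
force: [-0.1, 1.3, -2.5]
finger_gap: 0.295
gripper_force: 39.7
```

```bash
python3 -c "
from h import *
print(manip.sense()['tcp_pos'],go(M(-40,120,.17)))"
```

```text
[ 0.55044006 -0.31742759  0.17731517] (array([  7.87, -52.28,   0.55]), array([ 0.23, -0.22, -0.01]))
```

Emit:
carry_out:
  targets:
    - [[0.5, -4, 0, 0, 0, 0, 2], [1, -8, 0, 0, 0, 0, 2], [1.5, -12, 0, 0, 0, 0, 2], [2, -16, 0, 0, 0, 0, 2], [2.5, -20, 0, 0, 0, 0, 2], [3, -24, 0, 0, 0, 0, 2], [3.5, -28, 0, 0, 0, 0, 2], [4, -32, 0, 0, 0, 0, 2], [4.5, -36, 0, 0, 0, 0, 2], [5, -40, 0, 0, 0, 0, 2], [5, -40, 0, 0, 0, 0, 2], [5, -40, 0, 0, 0, 0, 2]]

```text
t: 19.38
tcp_pos: [0.5556, 0.089, 0.1729]
tool_rot: [0.999, 0.055, -0.002, -0.0]
force: [0.4, -0.3, -1.0]
finger_gap: 0.289
gripper_force: 40.0
```

Emit:
carry_out:
  targets:
    - [[1, -4, 0.5, 0, 0, 0, 2], [2, -8, 0.5, 0, 0, 0, 2], [2.9, -12.2, 0.5, 0, 0, 0, 2], [2.9, -12.2, 0.5, 0, 0, 0, 2], [2.9, -12.2, 0.5, 0, 0, 0, 2], [2.9, -12.2, 0.5, 0, 0, 0, 2]]

```text
t: 19.88
tcp_pos: [0.5729, 0.2095, 0.1684]
tool_rot: [0.999, 0.052, -0.001, 0.001]
force: [-0.1, 0.1, -1.2]
finger_gap: 0.287
gripper_force: 40.3
```

```bash
python3 port.py 120 pics/p2.png
python3 - <<'E'
from h import *
s=manip.sense();i=cams.camera_info('wrist');im=cams.snapshot('wrist');zt=s['tcp_pos'][2]
_,q,m=max(blobs(red(im),600),key=lambda b:b[1][4])
cn=max(cv2.findContours(m.astype(np.uint8),0,2)[0],key=cv2.contourArea);e=cv2.fitEllipse(cv2.convexHull(cn))
for h in(.0125,.0095):
    w=ray(i,e[0],zt+h)[0][:2]-s['tcp_pos'][:2];print(np.round(e[0],1),np.round(e[1],1),'off',(w@X*1e3).round(2),(-w@Y*1e3).round(2))
print(s['tcp_pos'],s['tool_rot'])
E
```

```text
[0.5729 0.2095 0.1684] pred rim px [[320.4 187.6]]
lid [321.9 344.1] 2987 tool-frame offset mm 0.9 -0.3
circle M offset mm x 2.38 y 0.88 r 19.225
[321.9 344.1] [57.7 66.2] off 2.2 -0.28
[321.9 344.1] [57.7 66.2] off 0.23 -0.28
[0.57303418 0.20898848 0.16863606] [ 9.98671333e-01  5.15157258e-02 -1.19702932e-03  5.16168494e-04]
```

View pics/p2.png

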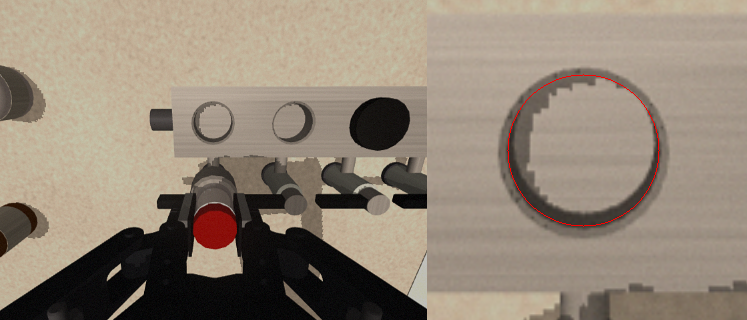

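```bash
python3 -c "
from h import *
print(manip.sense()['force'],go(M(2.2,120.5,.128)),go(M(2.2,120.5,.0945)))"
```

```text
[ 0.47897971 -0.75283659 -1.56764805] (array([ 4.34, -0.24,  4.08]), array([ 0.04,  0.12, -0.14])) (array([ 4.35, -0.25,  7.43]), array([ 0.04,  0.12, -0.14]))
```

Emit:
carry_out:
  targets:
    - [[2.5, -0.2, 0, 0, 0, 0, 2], [4.3, -0.25, 1, 0, 0, 0, 2], [4.3, -0.25, 2.5, 0, 0, 0, 2], [4.3, -0.25, 3.8, 0, 0, 0, 2], [4.3, -0.25, 4.3, 0, 0, 0, 2], [4.3, -0.25, 4.7, 0, 0, 0, 2], [4.3, -0.25, 5.1, 0, 0, 0, 2], [4.3, -0.25, 5.5, 0, 0, 0, 2], [4.3, -0.25, 5.9, 0, 0, 0, 2], [4.3, -0.25, 5.9, 0, 0, 0, 2]]

```text
t: 20.82
tcp_pos: [0.6166, 0.2168, 0.1107]
tool_rot: [0.999, 0.053, 0.001, 0.001]
force: [0.9, -5.5, -2.1]
finger_gap: 0.287
gripper_force: 39.9
```

```bash
python3 -c "
from h import *
s=manip.sense();print(s['tcp_pos'],s['force'],go(M(2.2,120.5,.0945)))"
```

```text
[0.61658874 0.21680697 0.11072254] [ 0.93726982 -5.50826916 -2.09435614] (array([-0.06,  0.11,  1.62]), array([ 0.12, -0.07,  0.03]))
```

Emit:
carry_out:
  targets:
    - [[0, 0.1, 0.2, 0, 0, 0, 2], [0, 0.1, 0.6, 0, 0, 0, 2], [0, 0.1, 1, 0, 0, 0, 2], [0, 0.1, 1.3, 0, 0, 0, 2], [0, 0.1, 1.5, 0, 0, 0, 2], [0, 0.1, 1.6, 0, 0, 0, 2], [0, 0.1, 1.6, 0, 0, 0, 2]]

```text
t: 21.4
tcp_pos: [0.6165, 0.2167, 0.0946]
tool_rot: [0.999, 0.052, 0.0, 0.0]
force: [1.0, -5.0, 0.9]
finger_gap: 0.288
gripper_force: 40.2
```

Emit:
carry_out:
  targets:
    - [[0, 0.1, 0.15, 0, 0, 0, 2], [0, 0.1, 0.3, 0, 0, 0, 2], [0, 0.1, 0.3, 0, 0, 0, 2], [0, 0.1, 0.3, 0, 0, 0, 2]]

```text
t: 21.73
tcp_pos: [0.6168, 0.2167, 0.0944]
tool_rot: [0.999, 0.052, 0.001, -0.001]
force: [-2.3, -2.9, 12.5]
finger_gap: 0.289
gripper_force: 41.5
```

Emit:
carry_out:
  targets:
    - [[0, 0, 0, 0, 0, 0, 5], [0, 0, 0, 0, 0, 0, 5], [0, 0, 0, 0, 0, 0, 5], [0, 0, 0, 0, 0, 0, 5], [0, 0, -2, 0, 0, 0, 5], [0, 0, -6, 0, 0, 0, 5], [-3, 2, -10, 0, 0, 0, 5], [-6, 5, -13, 0, 0, 0, 5], [-9, 8, -13, 0, 0, 0, 5], [-11, 11, -13, 0, 0, 0, 5], [-11, 11, -13, 0, 0, 0, 5], [-11, 11, -13, 0, 0, 0, 5]]

```text
t: 22.73
tcp_pos: [0.5162, 0.0932, 0.2218]
tool_rot: [0.999, 0.051, -0.001, -0.0]
force: [0.3, 0.5, 0.1]
finger_gap: 0.584
gripper_force: 0.0
```

Run:
```python
from h import *
for n in('scene','wrist'):
    i=cams.camera_info(n);im=cams.snapshot(n)
    for c,q,_ in blobs(red(im),15): print(n,c.round(1),q[4],ray(i,c,.103).round(4))
print(M(0,-120,.103),M(0,120,.103));cv2.imwrite('pics/w7.png',im[:,:,::-1])
g=im.max(2)<45
for c,q,m in blobs(g,60):
    if c[1]<250 and q[4]<3000:
        p=np.argwhere(m)[:,::-1];w=ray(i,p,.088)[:,:2]-O;w=np.c_[w@X,w@Y]*1000;u=np.linalg.svd(w-w.mean(0),full_matrices=0)[2][0]
        print(c.round(1),q[4],w.mean(0).round(1),'theta',np.degrees(np.arctan2(-u[0]*np.sign(u[1]),abs(u[1]))).round(1))
for p in [(-59,160,.14),(-59,160,.091)]: print(go(M(*p)))
```

```text
scene [485.4 222.5] 289 [[0.6512 0.4301 0.103 ]]
scene [389.  239.9] 80 [[0.6201 0.2134 0.103 ]]
scene [118.3 257.1] 87 [[ 0.4566 -0.3035  0.103 ]]
scene [285.7 280.2] 101 [[ 0.645  -0.0243  0.103 ]]
wrist [523.5  76.2] 1370 [[ 0.6407 -0.0206  0.103 ]]
wrist [144.4  77.9] 1348 [[0.6153 0.2174 0.103 ]]
[ 0.63904342 -0.02384263  0.103     ] [0.61395658 0.21484263 0.103     ]
[233.6 189.9] 732 [-71.5  75.2] theta -1.8
[450.9 189.3] 1011 [-71.4 -84.2] theta -1.6
[346.  190.4] 729 [-72.1  -7.3] theta 0.8
[128.5 191.2] 830 [-72.2 152.5] theta 1.1
(array([  4.77, -14.91,   8.17]), array([-0.05, -0.05, -0.1 ]))
(array([  4.76, -14.91,  13.07]), array([-0.05, -0.05, -0.1 ]))
```

View pics/w7.png

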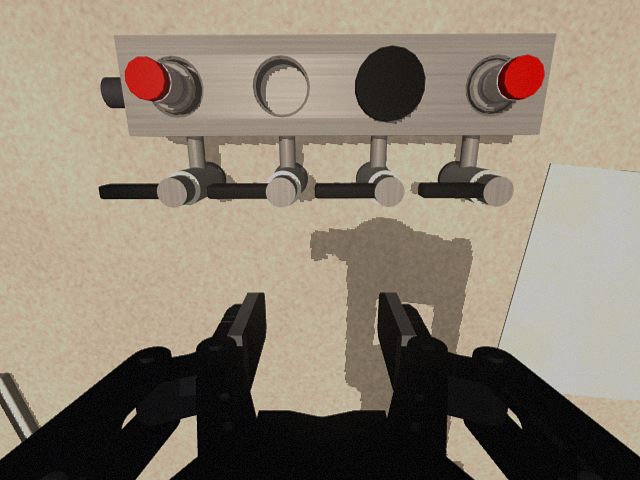

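Both cups stand upright in ports 4 (175,85) and 1 (495,80), and all levers are still shut. Now I open valve 4, sweeping the lever with the fingers' inner corner.

Emit:
carry_out:
  targets:
    - [[1.3, -3.8, 0, 0, 0, 0, 0], [2.6, -7.6, 1, 0, 0, 0, 0], [3.9, -11.4, 2, 0, 0, 0, 0], [5.3, -15.4, 3, 0, 0, 0, 0], [5.3, -15.4, 7, 0, 0, 0, 0], [5.3, -15.4, 10.5, 0, 0, 0, 0], [5.3, -15.4, 13.1, 0, 0, 0, 0], [5.3, -15.4, 13.1, 0, 0, 0, 0], [5.3, -15.4, 13.1, 0, 0, 0, 0]]

```text
t: 23.58
tcp_pos: [0.5544, 0.255, 0.0884]
tool_rot: [0.999, 0.053, -0.002, 0.0]
force: [1.4, -0.6, 0.5]
finger_gap: -0.0
gripper_force: 0.0
```

```bash
python3 -c "
from h import *
s=manip.sense();print(s['tcp_pos'],s['force'],s['finger_gap'])
for a,b in [(20,44.5),(7.5,46.7),(-1.7,46.4),(-11.7,44.2),(-21.1,38.8),(-29.2,30.4),(-33,19.5)]: print(go(M(-73.5+a,120.8+b,.091))[0])"
```

```text
[0.55435226 0.2550154  0.08843654] [ 1.4468322  -0.56976559  0.45883875] -0.00010542812293630969
[ 0.16  0.09 -0.26]
[-1.09 -0.13 -0.25]
[-2.01 -0.1  -0.25]
[-3.01  0.11 -0.25]
[-3.95  0.65 -0.24]
[-4.77  1.49 -0.24]
[-5.15  2.58 -0.24]
```

Emit:
carry_out:
  targets:
    - [[0, 0, -0.2, 0, 0, 0, 0], [-0.6, 0, -0.2, 0, 0, 0, 0], [-1.1, -0.1, -0.2, 0, 0, 0, 0], [-2, -0.1, -0.2, 0, 0, 0, 0], [-3, 0.1, -0.2, 0, 0, 0, 0], [-3.5, 0.35, -0.2, 0, 0, 0, 0], [-3.95, 0.65, -0.2, 0, 0, 0, 0], [-4.4, 1.05, -0.2, 0, 0, 0, 0], [-4.8, 1.5, -0.2, 0, 0, 0, 0], [-5, 2, -0.2, 0, 0, 0, 0], [-5.15, 2.5, -0.2, 0, 0, 0, 0], [-5.15, 2.5, -0.2, 0, 0, 0, 0]]

```text
t: 24.58
tcp_pos: [0.5055, 0.2226, 0.0924]
tool_rot: [0.999, 0.052, -0.001, 0.0]
force: [0.8, 0.0, 0.4]
finger_gap: -0.001
gripper_force: 0.3
```

Emit:
carry_out:
  targets:
    - [[0, 0.2, 0, 0, 0, 0, 0], [0, 0.3, 0, 0, 0, 0, 0], [0, 0.3, 0, 0, 0, 0, 0]]

```text
t: 24.83
tcp_pos: [0.5055, 0.2221, 0.0924]
tool_rot: [0.999, 0.051, -0.001, -0.002]
force: [-2.2, 8.7, 1.2]
finger_gap: -0.002
gripper_force: 4.5
```

```bash
cat > lev.py <<'E'
from h import *
s=manip.sense();print(s['t'],s['tcp_pos'],s['force'])
i=cams.camera_info('wrist');im=cams.snapshot('wrist');cv2.imwrite('pics/l.png',im[:,:,::-1])
for c,q,m in blobs(im.max(2)<45,60):
    if c[1]<330 and q[4]<4000:
        p=np.argwhere(m)[:,::-1];w=ray(i,p,.088)[:,:2]-O;w=np.c_[w@X,w@Y]*1000;u=np.linalg.svd(w-w.mean(0),full_matrices=0)[2][0]
        print(c.round(1),q[4],w.mean(0).round(1),'theta',np.degrees(np.arctan2(-u[0]*np.sign(u[1]),abs(u[1]))).round(1))
E
python3 lev.py
```

```text
24.8333 [0.50553843 0.222085   0.0923583 ] [-2.15039932  8.65240136  1.20279585]
[584.4  15.1] 1275 [ 3.5 55.6] theta -19.4
[241.3  86. ] 162 [-16.8 165.7] theta -0.3
[596.7 194.8] 414 [-53.6  38.7] theta 49.1
[626.7 237.3] 731 [-69.6  23.7] theta -42.5
```

Stop felt at 8.7 N. I back off, lift and go over to valve 1.

Emit:
carry_out:
  targets:
    - [[0, -0.8, 0, 0, 0, 0, 0], [0, -0.8, -3, 0, 0, 0, 0], [1, 1, -6, 0, 0, 0, 0], [2, 5, -6, 0, 0, 0, 0], [3, 9, -6, 0, 0, 0, 0], [4, 13, -6, 0, 0, 0, 0], [5, 17, -6, 0, 0, 0, 0], [5.3, 21, -6, 0, 0, 0, 0], [5.3, 21, -6, 0, 0, 0, 0], [5.3, 21, -6, 0, 0, 0, 0], [5.3, 21, -6, 0, 0, 0, 0]]

```text
t: 25.8
tcp_pos: [0.58, 0.0173, 0.1519]
tool_rot: [0.999, 0.052, -0.002, -0.0]
force: [-1.3, -0.4, -0.4]
finger_gap: -0.0
gripper_force: 0.0
```

```bash
python3 -c "
from h import *
s=manip.sense();print(s['tcp_pos'],s['force'],s['finger_gap'])
for a,b in [(20,44.5),(7.5,46.7),(-1.7,46.4),(-11.7,44.2),(-21.1,38.8),(-29.2,30.4),(-33,19.5)]: print(go(M(-73.5+a,-119.2+b,.091))[0])"
```

```text
[0.58002029 0.01730427 0.15185441] [-1.30589467 -0.40557833 -0.42319427] -0.00022980413518085835
[0.11 0.18 6.08]
[-1.14 -0.03  6.09]
[-2.06 -0.    6.09]
[-3.06  0.22  6.1 ]
[-4.    0.76  6.1 ]
[-4.81  1.6   6.1 ]
[-5.19  2.69  6.1 ]
```

Emit:
carry_out:
  targets:
    - [[0.1, 0.2, 2, 0, 0, 0, 0], [0.1, 0.2, 4.5, 0, 0, 0, 0], [0.1, 0.2, 6, 0, 0, 0, 0], [0.1, 0.2, 6, 0, 0, 0, 0], [0.1, 0.2, 6, 0, 0, 0, 0]]

```text
t: 26.22
tcp_pos: [0.5811, 0.0172, 0.0918]
tool_rot: [0.999, 0.054, -0.002, -0.0]
force: [0.8, -0.5, 0.4]
finger_gap: 0.001
gripper_force: 0.0
```

Emit:
carry_out:
  targets:
    - [[-0.7, -0.1, 0, 0, 0, 0, 0], [-1.25, -0.2, 0, 0, 0, 0, 0], [-2.15, -0.2, 0, 0, 0, 0, 0], [-3.15, 0, 0, 0, 0, 0, 0], [-3.65, 0.25, 0, 0, 0, 0, 0], [-4.1, 0.55, 0, 0, 0, 0, 0], [-4.55, 0.95, 0, 0, 0, 0, 0], [-4.9, 1.4, 0, 0, 0, 0, 0], [-5.15, 1.9, 0, 0, 0, 0, 0], [-5.3, 2.5, 0, 0, 0, 0, 0], [-5.3, 2.6, 0, 0, 0, 0, 0], [-5.3, 2.6, 0, 0, 0, 0, 0]]

```text
t: 27.22
tcp_pos: [0.5315, -0.0161, 0.0924]
tool_rot: [0.999, 0.052, -0.001, -0.001]
force: [-0.7, 2.8, 1.9]
finger_gap: -0.001
gripper_force: 1.3
```

Emit:
carry_out:
  targets:
    - [[0, 0.1, 0, 0, 0, 0, 0], [0, 0.2, 0, 0, 0, 0, 0], [0, 0.2, 0, 0, 0, 0, 0]]

```text
t: 27.47
tcp_pos: [0.5314, -0.0165, 0.0923]
tool_rot: [0.999, 0.052, -0.001, -0.002]
force: [0.0, 7.6, 3.5]
finger_gap: 0.005
gripper_force: 4.0
```

Stop felt at 7.6 N. I back off, lift and check.

Emit:
carry_out:
  targets:
    - [[0, -0.8, 0, 0, 0, 0, 0], [0, -0.8, -3, 0, 0, 0, 0], [-1, -3, -6, 0, 0, 0, 0], [-2, -6, -9, 0, 0, 0, 0], [-2, -9, -12, 0, 0, 0, 0], [-2, -10, -14, 0, 0, 0, 0], [-2, -10, -14, 0, 0, 0, 0], [-2, -10, -14, 0, 0, 0, 0]]

```text
t: 28.13
tcp_pos: [0.5028, 0.0796, 0.2336]
tool_rot: [0.999, 0.054, 0.001, 0.001]
force: [-0.1, 0.2, -0.4]
finger_gap: 0.002
gripper_force: 0.0
```

```bash
python3 lev.py
python3 - <<'E'
from h import *
for n in('top','scene'):
    i=cams.camera_info(n);im=cams.snapshot(n)
    for c,q,_ in blobs(red(im),15): print(n,c.round(1),q[4],ray(i,c,.063).round(3),ray(i,c,.103).round(3))
E
```

```text
28.1333 [0.50279309 0.07962072 0.23355442] [-0.1004115   0.1548941  -0.41117498]
[370.5  63.1] 3910 [ -1.6 -36.4] theta 55.6
[104.   84.5] 80 [-15.7 151.1] theta -7.2
[218.7 167. ] 746 [-72.6  74.9] theta -2.4
[328.4 168.3] 527 [-73.4  -7.8] theta 1.1
[167.8 208.5] 976 [-104.6  117.1] theta 88.2
[465.8 208.9] 970 [-104.3 -115.3] theta -87.9
top [365.3 202.3] 86 [[ 0.649 -0.025  0.063]] [[ 0.639 -0.022  0.103]]
top [158.  214.7] 371 [[0.62  0.464 0.063]] [[0.611 0.451 0.103]]
top [260.7 213.4] 87 [[0.623 0.222 0.063]] [[0.614 0.216 0.103]]
top [488.4 305.9] 88 [[ 0.406 -0.301  0.063]] [[ 0.405 -0.288  0.103]]
scene [485.4 222.5] 289 [[0.614 0.466 0.063]] [[0.651 0.43  0.103]]
scene [389.1 239.9] 80 [[0.582 0.239 0.063]] [[0.62  0.214 0.103]]
scene [118.2 257.2] 90 [[ 0.411 -0.304  0.063]] [[ 0.457 -0.304  0.103]]
scene [285.7 280.4] 102 [[ 0.608 -0.011  0.063]] [[ 0.645 -0.024  0.103]]
```

View pics/l.png

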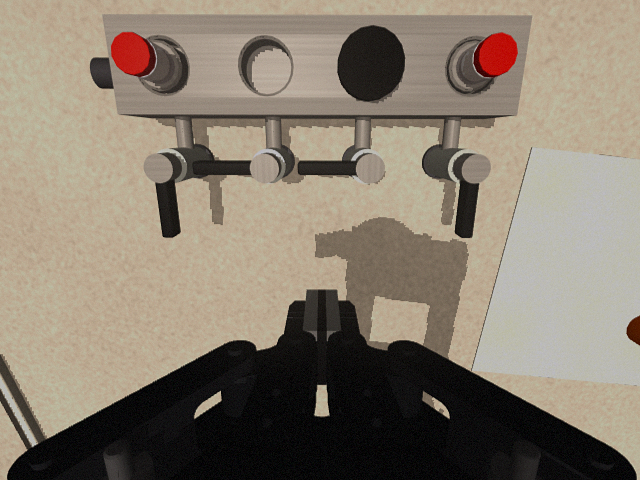

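Levers 4 (168,208) and 1 (466,209) are fully open. Levers 3 and 2 lie along the bar, shut. Both cups are seated, and the stopper, the orange cup and the jar are where they were. I hand in.

```bash
python3 -c "
from station import sign_off
print(sign_off())"
```

```text
the job is handed in; nothing more can be done
None
```

Handed in after about 28 s of robot time: all four stopcocks were shut first, both cups (only two were present) then seated in ports 1 and 4, and stopcocks 1 and 4 opened; 2 (stoppered) and 3 (empty) stayed shut, stopper left in port 2, bystanders untouched.

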